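# Lock the missing T-head peg into the stretching jig's slotted rail

### The arm

A 6-joint arm with a two-finger parallel gripper is mounted at the origin on the work surface. World frame = base frame: x ahead of the robot, y to its left, z up, the work surface at z = 0. Lengths are in mm, angles in rad, forces in N, time in s.
With the tool pointing down it reaches from about 300 to 775 mm from the base axis. Payload 14.6 kg.
Tool frame: the origin (TCP) lies between the finger pads; the fingertips stand 22 mm ahead of it and the grasp point (between the pads) lies 3 mm ahead of it (finger_overhang is the distance from the TCP to the fingertips, in mm); z points along the fingers, y is the direction in which the jaws open and shut (so a half turn about z gives the same grasp; the last joint's range is limited). The gripper opens to 94 mm and grips with 3 to 60 N. Pads are 16 mm wide; open, the fingers measure 119 mm over their backs; the gripper's body (75 mm by 177 mm) begins 78 mm behind the grasp point.
Start: joints at [1.162, 0.3, 1.521, -0, 1.321, -0.067], TCP at [184.348, 518.175, 227.446] pointing down, gripper open.
Joint ranges: [-3.03, 3.03], [-0.79, 2.21], [0.23, 2.52], [-1.04, 4.18], [0, 3.07], [-2.55, 2.55]. Speed limits (rad/s): [2.22, 2.22, 2.57, 3.14, 3.14, 3.14].

### API

Orientations are given as [roll, pitch, yaw] about the fixed x, y, z axes, in that order (R = Rz(yaw) Ry(pitch) Rx(roll)).
In Python, from cell import * gives the robot as it stands.
- The arm moves only by the tool jog_arm, never from a script. Its argument "increments" is a list of rows, each a list of 7 numbers: the shift along the tool's x, y, z in cm, then the turn, a rotation vector about the tool's x, y, z in degrees, then the finger opening in cm, from 0 to 9.4. In form: [[x, y, z, wx, wy, wz, grip], ...]. A call has 1 to 20 rows; each row shifts and turns the commanded pose from where the row before left it, along the tool's axes as they then stand; what a row does not reach is not made up. A row lasts 1/8 s, in which the tool goes at most 62.5 mm and 10.7 degrees, less where a joint would pass 70% of its speed; a pose out of reach is approached as far as the arm can. A call is refused whole if a number of a shift passes 6.25 or a number of a turn 10.7, either way. A call with a gripper value outside its range is refused whole. The fingers move at their own pace and stop on an object; "squeeze" is the grip in N (left out, the last holds). Time passes only in rows, so rows that do not move let the fingers close. It gives the time, the measured TCP pose, the force and the opening at its end, in the units of the state.
- read_state(): the state, without advancing time (a new reading comes with each control period).
- camera(name): name is "scene" or "side" or "wrist"; returns a dict with "image" (400x640x3 uint8, red, green, blue), "K" (3x3 intrinsics, pixels), "rvec" (rotation vector, rad) and "tvec" (3), from world to camera coordinates, as OpenCV has them. Camera axes: x right, y down, z forward; pixel columns grow to the right and rows downward; lengths in mm; the calibration is good to about 2 mm. A picture is of the moment at which its call begins. There is no depth.
- sign_off(): hands the job in, once; it reports no verdict.
Trained networks look in a picture, given as the dict that the camera call returned (one of the last four; its "shot" number tells which), for a name from the list of things; names that differ only in an ending like _2 or _b are one class to them, and where a whole thing is asked for, a point or a joint stands for the part that bears it (a point fixed in the world has none). Each returns a list of dicts, best first, with "conf" (0 to 1); they miss things now and then, are a little off and sometimes report something else, mostly with a low value. They report only what shows in the picture. A call takes as long as a camera call.
- recognise(picture, name): "centre" ([x, y, z] in mm, in the coordinates of the camera as it stood for that picture, good to about 4 mm: the middle of the surface that is visible of it).
- regions_of(picture, name): "mask" (400x640 bool, what is visible of it).
The state is a dict: "clock": time; "joints": joint angles; "qd": joint speeds; "effort": joint torques, N m; "eef_pos": TCP position; "eef_rot": TCP orientation; "wrist_force": force on the tool from outside, world axes, zero at the start; "moment": the same for the moment, N m; "finger_gap": finger opening in mm.
Only numpy, scipy, OpenCV 4.12 (cv2) and the standard library are available. Lean on these libraries where they do the work, as an engineer would, in place of code of your own. Each camera call takes 0.05 s, during which the arm holds its last target.

### The job

One of the three T-head pegs of the picture-stretching jig is missing from its slotted rail: take the loose one from the wooden rack and lower its flat head through the slot about half-way between the two fitted pegs. Feel for the slot without pushing hard, press gently down against the sprung strip inside, give the peg a quarter turn so that its head catches square under both lips like its neighbours, then let go so that the spring holds it there upright. Leave the other things where they are.

Things in the scene. Friction and masses are not known exactly. Their poses are not given: they have to be found in the camera images.
- peg_grip (a point): Centre of the grip bar of the loose steel peg standing in the rack's middle pocket. Bar 44 mm along x, 12 thick along y, 24 tall; below it a 9 mm round shank, then a flat head 26 mm along x, 10 along y, 6 thick, parallel to the bar, its underside 58 mm below this point. z is up the peg. Peg 70 mm tall, about 140 g.
- rack: Wooden block 210 (x) x 60 (y) x 30 mm (z), fixed; origin under its centre. The peg stands in its middle pocket, 18 mm deep with under 1 mm of play, its bar along the rack's y. Plain pins stand at x = -78 and +78 mm, their tops 62 mm above the table.
- jig: Fixed jig; origin at table level under the nominal middle of its aluminium rail, 38 mm wide, 290 long. The slot runs along y; x is across it; a flat stretcher frame 20 mm high lies on the +x side. Pegs like the loose one are fitted at y = -100 and +100 mm, bars across the slot, tops 104 to 110 mm up. A push of 15 N is ample; contact forces of the peg on the jig adding up to over 40 N bend the rail.
- slot_nominal (a point): Nominal middle of the slot at the rail's top face, 47 mm above the table, axes as the jig's. This point is on the jig, and the rail does not sit exactly there: it is fast in wide cradles, truly up to 7 mm off either way in x and up to 3 mm higher or lower. Slot 13 mm wide, lips 4 mm thick, hollow below 32 mm wide and 28 deep.
- strip_nominal (a point): Nominal top of the sprung steel strip in the hollow, 8 mm below the rail's top (off as the rail is); strip from y = -65 to +65 mm. It yields at about 6 N, then 1 mm per further newton for 6 mm, then is solid. The peg's head must push it down 2 mm or more (8 N) to pass below the lips and turn, either way. Let go, it lifts the head against the lips.
- pin_a: Plain pin with a dark wooden knob in the rack, 50 mm tall, 18 mm wide; origin under its foot. To be left alone.
- pin_b: The other such pin in the rack. To be left alone.
- jar_a: Small jar with a white lid, 52 mm wide, 50 mm tall; origin under its middle. To be left alone.
- jar_b: A second such jar, white. To be left alone.
- tape: Ring of paper tape lying flat, 90 mm wide, 25 tall; origin under its middle. To be left alone.
- brush: Brush with a wooden handle lying along its x; origin under its middle. To be left alone.
- driver: Screwdriver lying along its x; origin under its middle. To be left alone.
- weight: Dark steel block 60 x 90 x 35 mm; origin under its middle. To be left alone.

How it is judged (in metres and radians):
On the way, in this order (a step that is already met when the one before it is completed fails the run):
1. the peg's head is lowered through the slot, its bar along the slot (angle between the x axis of peg_grip and the y axis of jig, either way round below 0.3 rad and y of peg_grip in the frame of jig between -0.045 and 0.045 m and x of peg_grip in the frame of jig between -0.015 and 0.015 m and z of peg_grip in the frame of jig below 0.1 m), for 0.1 s.
2. the peg is turned a quarter turn, bar across the slot, head below the lips (angle between the x axis of peg_grip and the x axis of jig, either way round below 0.3 rad and y of peg_grip in the frame of jig between -0.045 and 0.045 m and x of peg_grip in the frame of jig between -0.015 and 0.015 m and z of peg_grip in the frame of jig below 0.1 m), for 0.1 s.
At the end, for the whole second after the job is handed in: The peg stands released and at rest in the rail, within 45 mm of half-way between the fitted pegs, upright within 0.15 rad, its bar across the slot within 0.3 rad, its head held under the lips by the spring (grip centre 85 to 100 mm above the table, within 15 mm of the jig's middle line) (all of step 2 and z of peg_grip in the frame of jig above 0.085 m and angle between peg_grip's own z axis and vertical below 0.15 rad and linear speed of peg below 0.02 m/s and contact force between peg and jig above 2 N); the robot touches nothing.
It fails at once if the peg is forced on the jig with contact forces of over 40 N in sum (contact force between peg and jig above 40 N).
It fails at once if a pin, a jar, the tape, brush, screwdriver or block is moved by more than 25 mm (distance of any of pin_a, pin_b, jar_a, jar_b, tape, brush, driver, weight from where it was at the start of the episode above 0.025 m).
It also fails if it takes over 64 s, if anything falls off the work surface, if the arm or the gripper's body presses on something with over 40 N, if the wrist force passes 120 N, or if a joint passes its speed limit or range.

## Working session

There is one attempt and no reset: what is moved stays moved. The work goes in short steps, Python scripts to look and compute and a tool call to move; the robot and the scene stay as the last step left them, time stands still between calls to the robot, and variables do not carry over. Pictures are saved under pics/ and viewed, and the job is handed in when it is done.

Besides the shell and the picture viewer there is one more tool, called after "Emit:" as a command line: name --pt "numbers of a row" for each row, then --argument value for the rest. jog_arm: Moves the arm, as the interface text tells. Its arguments: {"type":"object","properties":{"increments":{"type":"array"},"squeeze":{"type":"number"}},"required":["increments"]}

```bash
ls; mkdir -p pics; python3 - <<'E'
from cell import *
import cv2
s=read_state();print({k:s[k] for k in('clock','eef_pos','eef_rot','finger_gap','wrist_force')})
for n in('scene','side','wrist'):
    p=camera(n);cv2.imwrite(f'pics/a_{n}.png',p['image'][:,:,::-1])
    print(n,p['K'].tolist() if hasattr(p['K'],'tolist') else p['K'],p['rvec'],p['tvec'])
E
```

```text
pics
{'clock': 0.0, 'eef_pos': array([184.25392882, 517.93473438, 226.85939395]), 'eef_rot': array([-3.14034563e+00, -8.42458411e-05,  2.79976262e+00]), 'finger_gap': 93.91501693041968, 'wrist_force': array([ 0.00538819, -0.43855118, -0.33656614])}
scene [[370.07505429394564, 0.0, 317.43181552597775], [0.0, 370.07505429394564, 201.78453958688564], [0.0, 0.0, 1.0]] [ 0.80347741  2.33604318 -1.32514639] [ 390.70324334  -73.29880159 1548.48183219]
side [[376.6710324570844, 0.0, 324.92872329016967], [0.0, 376.6710324570844, 195.60470055595525], [0.0, 0.0, 1.0]] [ 0.14171116 -2.85660827  1.22640518] [ 533.93686473   90.58291657 1009.59178432]
wrist [[335.09773551220553, 0.0, 320.86761444737823], [0.0, 335.09773551220553, 198.51322224008925], [0.0, 0.0, 1.0]] [-2.36349642 -1.66667726 -0.24447739] [-549.77491333  -30.22160639  392.18921701]
```

View pics/a_scene.png

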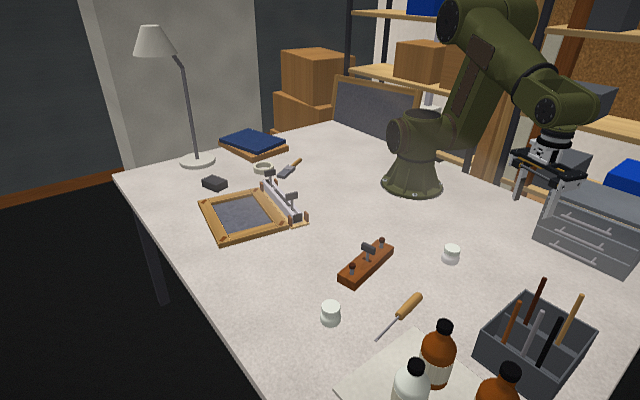

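View pics/a_side.png

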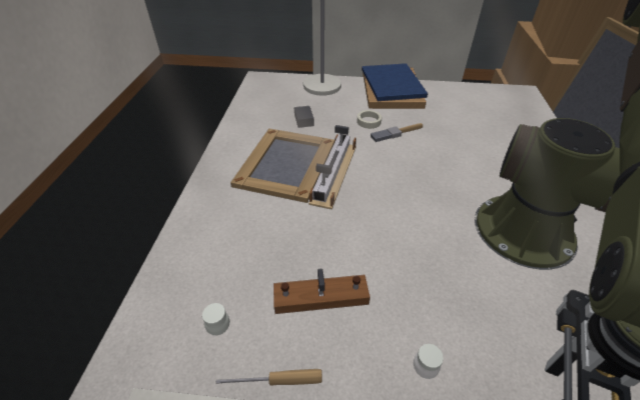

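View pics/a_wrist.png

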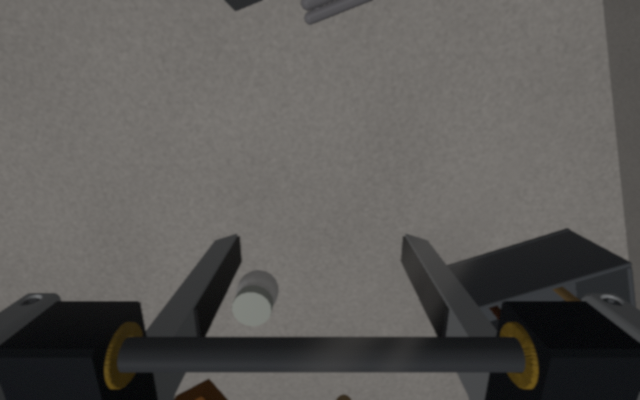

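```bash
cat > h.py <<'E'
from cell import *
import cv2, numpy as np
from scipy.spatial.transform import Rotation as Ro
def RT(p): return cv2.Rodrigues(np.array(p['rvec'],float))[0],np.array(p['tvec'],float).ravel()
def c2w(p,c): R,t=RT(p); return R.T@(np.array(c)-t)
def px2w(p,uv,z):
    R,t=RT(p);K=np.array(p['K']);uv=np.atleast_2d(uv).astype(float)
    d=(R.T@np.linalg.inv(K)@np.c_[uv,np.ones(len(uv))].T).T; o=-R.T@t
    return o+d*((z-o[2])/d[:,2])[:,None]
def w2px(p,X):
    return cv2.projectPoints(np.atleast_2d(X).astype(float),np.array(p['rvec'],float),np.array(p['tvec'],float),np.array(p['K']),None)[0].reshape(-1,2)
def tri(ps,uvs):
    A=[];b=[]
    for p,uv in zip(ps,uvs):
        R,t=RT(p);K=np.array(p['K']);d=R.T@np.linalg.inv(K)@np.array([*uv,1.]);d/=np.linalg.norm(d)
        P=np.eye(3)-np.outer(d,d);A.append(P);b.append(P@(-R.T@t))
    return np.linalg.lstsq(np.vstack(A),np.hstack(b),rcond=None)[0]
def st():
    s=read_state(); print('t',round(s['clock'],2),'pos',np.round(s['eef_pos'],1),'rpy',np.round(s['eef_rot'],3),'F',np.round(s['wrist_force'],1),'M',np.round(s['moment'],2),'gap',round(s['finger_gap'],1)); return s
def save(p,n): cv2.imwrite(f'pics/{n}.png',p['image'][:,:,::-1])
E
python3 - <<'E'
from h import *
for cam in('scene','side'):
    p=camera(cam)
    for n in('peg_grip','rack','jig','pin_a','jar_a','tape','brush','driver','weight'):
        for r in recognise(p,n)[:3]: print(cam,n,round(r['conf'],2),np.round(c2w(p,r['centre']),0))
    for n in('peg_grip','rack','pin_a'):
        for r in regions_of(p,n)[:4]:
            m=r['mask'];ys,xs=np.nonzero(m);print('  mask',n,round(r['conf'],2),m.sum(),xs.mean().round(1),ys.mean().round(1))
    i=p['image'][:,:,::-1]
    if cam=='side':
        cv2.imwrite('pics/b_side_rack.png',cv2.resize(i[250:330,250:390],None,fx=5,fy=5,interpolation=cv2.INTER_CUBIC))
        cv2.imwrite('pics/b_side_jig.png',cv2.resize(i[110:220,220:370],None,fx=5,fy=5,interpolation=cv2.INTER_CUBIC))
    else:
        cv2.imwrite('pics/b_scene_jig.png',cv2.resize(i[150:260,190:320],None,fx=5,fy=5,interpolation=cv2.INTER_CUBIC))
E
```

```text
scene peg_grip 0.59 [745. 357.  41.]
scene peg_grip 0.51 [525. 263.  66.]
scene peg_grip 0.48 [ 644. -181.   23.]
scene rack 0.97 [548. 276.  31.]
scene jig 0.82 [ 646. -177.   21.]
scene jig 0.16 [546. 277.  34.]
scene pin_a 0.48 [450. 244.  57.]
scene jar_a 0.89 [744. 356.  43.]
scene jar_a 0.58 [ 352. -399.   21.]
scene jar_a 0.53 [312. 399.  36.]
scene brush 0.58 [ 352. -396.   18.]
scene driver 0.23 [ 647. -174.   21.]
scene weight 0.6 [ 669. -453.   31.]
scene weight 0.4 [603. 280.  57.]
  mask peg_grip 0.55 137 367.8 249.2
  mask rack 0.58 1267 364.4 265.8
  mask pin_a 0.29 447 403.7 310.6
side peg_grip 0.52 [522. 261.  83.]
side rack 0.84 [527. 271.  31.]
side jig 0.56 [ 636. -173.   19.]
side pin_a 0.63 [446. 249.  56.]
side pin_a 0.44 [598. 281.  61.]
side pin_a 0.28 [ 640. -176.   14.]
side jar_a 0.96 [306. 401.  51.]
side jar_a 0.77 [730. 358.  51.]
side tape 0.65 [ 423. -468.   16.]
side brush 0.8 [ 343. -401.   17.]
side driver 0.87 [558. 445.  23.]
side driver 0.6 [ 344. -398.   16.]
side weight 0.73 [ 661. -440.   35.]
  mask peg_grip 0.66 186 320.1 280.9
  mask rack 0.69 2722 319.6 294.7
  mask rack 0.19 665 215.1 319.0
  mask pin_a 0.48 81 284.5 288.4
```

View pics/b_side_rack.png

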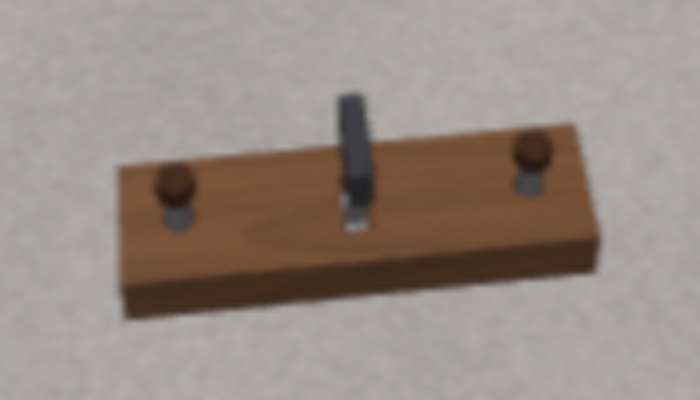

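View pics/b_side_jig.png

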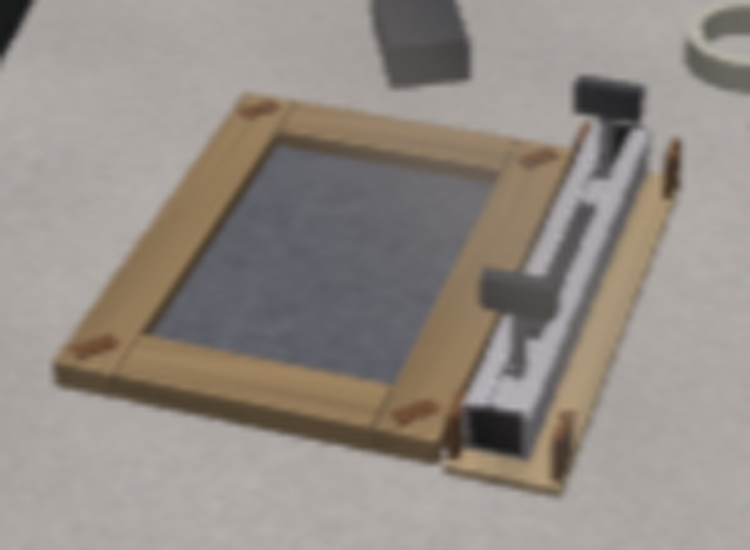

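View pics/b_scene_jig.png

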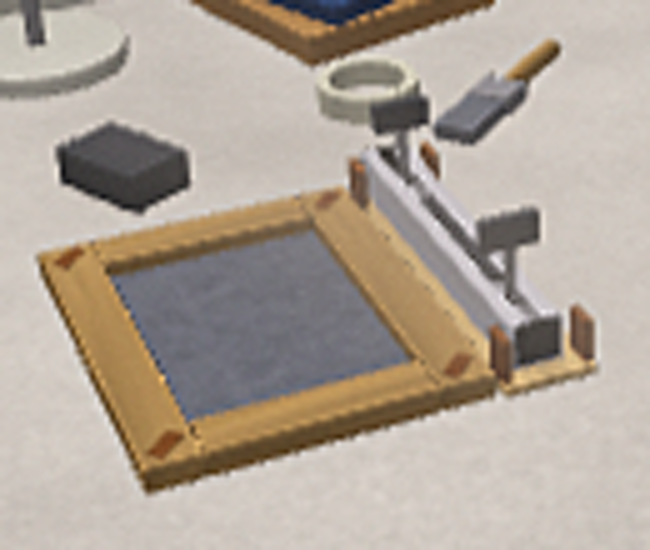

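```bash
python3 - <<'E'
from h import *
a=camera('scene');b=camera('side')
print('far',tri([a,b],[(270.2,172.4),(341.8,129.4)]),'near',tri([a,b],[(292,195.6),(323.6,168.6)]))
print('pegbar',px2w(b,(321,279.6),70),px2w(b,[(285,287),(356.4,280.4)],57))
print('rail end corners z47',px2w(b,[(465/5+220,405/5+110),(530/5+220,412/5+110)],47))
# rack top corners z30
print('rack top',px2w(b,[(250+118/5,250+167/5),(250+575/5,250+125/5),(250+598/5,250+238/5),(250+125/5,250+283/5)],30))
E
```

```text
far [ 510.82241369 -276.34768782   97.20647331] near [548.38673622 -78.27963104  98.34681289]
pegbar [[520.66953381 259.11258933  70.        ]] [[596.46170286 276.79901773  57.        ]
 [444.51068935 244.66591521  57.        ]]
rail end corners z47 [[573.89675031 -40.86044518  47.        ]
 [537.56691377 -38.97102445  47.        ]]
rack top [[628.22066736 253.13037744  30.        ]
 [424.2212393  209.85413039  30.        ]
 [413.14387188 267.60044367  30.        ]
 [614.08916111 309.71334782  30.        ]]
```

```bash
cat >> h.py <<'E'
def plan(target,yaw=None):
    s=st();R=Ro.from_euler('xyz',s['eef_rot']).as_matrix()
    if yaw is not None:
        dz=np.degrees((s['eef_rot'][2]-yaw+np.pi)%(2*np.pi)-np.pi)
        print('turn first about tool z (deg)',round(dz,2)); R=Ro.from_euler('xyz',[np.pi,0,yaw]).as_matrix()
    print('then shift tool cm',np.round(R.T@(np.array(target)-s['eef_pos'])/10,2))
E
python3 -c "
from h import *
plan([520.5,260,200],1.778)"
```

```text
t 1.55 pos [184.4 518.2 227.4] rpy [-3.142  0.     2.8  ] F [-0.1  1.1 -0. ] M [-0.04 -0.02 -0.02] gap 93.8
turn first about tool z (deg) 58.55
then shift tool cm [-32.18  27.58   2.74]
```

Emit:
jog_arm --pt "0 0 0 0 0 9.76 5" --pt "0 0 0 0 0 9.76 5" --pt "0 0 0 0 0 9.76 5" --pt "0 0 0 0 0 9.76 5" --pt "0 0 0 0 0 9.76 5" --pt "0 0 0 0 0 9.75 5" --pt "-2.68 2.3 0.23 0 0 0 5" --pt "-2.68 2.3 0.23 0 0 0 5" --pt "-2.68 2.3 0.23 0 0 0 5" --pt "-2.68 2.3 0.23 0 0 0 5" --pt "-2.68 2.3 0.23 0 0 0 5" --pt "-2.68 2.3 0.23 0 0 0 5" --pt "-2.68 2.3 0.23 0 0 0 5" --pt "-2.68 2.3 0.23 0 0 0 5" --pt "-2.68 2.3 0.23 0 0 0 5" --pt "-2.68 2.3 0.23 0 0 0 5" --pt "-2.68 2.3 0.23 0 0 0 5" --pt "-2.7 2.28 0.21 0 0 0 5" --pt "0 0 0 0 0 0 5" --pt "0 0 0 0 0 0 5"

```text
clock: 4.05
eef_pos: [520.0, 260.2, 200.0]
eef_rot: [-3.141, -0.0, 1.778]
wrist_force: [0.0, -0.5, 0.1]
finger_gap: 50.0
```

```bash
python3 - <<'E'
from h import *
st()
p=camera('wrist');save(p,'c_wrist')
R,t=RT(p);print('cam',-R.T@t,'axis',R[2])
print(w2px(p,[[520.5,260.7,82],[520.5,260.7,58],[596.5,276.8,62],[444.5,244.7,62]]))
E
```

```text
t 4.05 pos [520.  260.2 200. ] rpy [-3.141 -0.     1.778] F [ 0.  -0.5  0.1] M [-0.03  0.06 -0.01] gap 50.0
cam [503.71957933 343.09965795 356.82721313] axis [ 0.05805648 -0.28277909 -0.95742646]
[[320.70584756 199.88189671]
 [320.74804987 192.30063583]
 [405.70113454 193.3168332 ]
 [235.87414325 193.55067667]]
```

View pics/c_wrist.png

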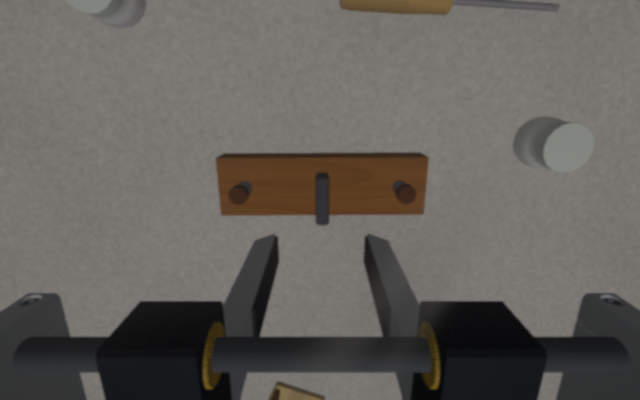

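```bash
python3 - <<'E'
from h import *
p=camera('wrist')
g=regions_of(p,'peg_grip')
for r in g[:2]:
    m=r['mask'].astype(np.uint8);print(r['conf'],m.sum(),cv2.minAreaRect(cv2.findNonZero(m)))
i=cv2.cvtColor(p['image'],cv2.COLOR_RGB2GRAY)
print(i[200,305:340]); print(i[160:235,322])
W=px2w(p,[(322,173.5),(322,224)],82);print('bar z82',W, np.linalg.norm(W[0]-W[1]))
K=px2w(p,[(238.5,194),(405.5,193)],60);d=K[1]-K[0];print('knobs',K,np.linalg.norm(d),np.degrees(np.arctan2(d[1],d[0])))
E
```

```text
0.84 721 ((322.0, 198.5), (51.0, 14.0), 90.0)
[69 69 68 67 68 67 67 68 66 63 56 49 47 49 50 50 50 50 51 49 49 48 46 50
 58 66 68 68 68 68 68 68 68 68 68]
[ 67  65  63  63  64  64  64  66  66  65  65  62  51  39  33  31  32  34
  37  41  45  49  49  49  49  49  50  49  50  50  51  49  50  50  50  50
  50  50  50  50  50  50  49  50  50  50  51  49  51  50  51  50  50  52
  52  51  50  51  51  51  51  52  50  52  63  86 107 115 118 118 121 123
 124 123 123]
bar z82 [[516.68732648 283.7772297   82.        ]
 [526.02910737 239.5046396   82.        ]] 45.24744307137853
knobs [[446.38289133 244.28062171  60.        ]
 [596.77487772 276.88232365  60.        ]] 153.88508875227254 12.231225594756665
```

```bash
python3 - <<'E'
from h import *
p=camera('wrist')
W=px2w(p,[(322,179),(322,224)],82);print('bar z82',W, np.linalg.norm(W[0]-W[1]),W.mean(0));d=W[0]-W[1];print(np.degrees(np.arctan2(d[1],d[0])))
plan([W.mean(0)[0],W.mean(0)[1],120],1.78)
E
```

```text
bar z82 [[517.68814826 279.24103609  82.        ]
 [526.07492862 239.58278209  82.        ]] 40.535357346813285 [521.88153844 259.41190909  82.        ]
101.94076746395635
t 4.25 pos [520.  260.6 200.3] rpy [ 3.141 -0.     1.779] F [-0.2  0.1  0.6] M [-0.05  0.    0.02] gap 50.2
turn first about tool z (deg) -0.06
then shift tool cm [-0.16  0.16  8.03]
```

Emit:
jog_arm --pt "-0.05 0.16 1.5 0 0 0 4" --pt "0 0 2.5 0 0 0 4" --pt "0 0 2.5 0 0 0 4" --pt "0 0 2.5 0 0 0 4" --pt "0 0 2 0 0 0 4" --pt "0 0 1.2 0 0 0 4" --pt "0 0 0.5 0 0 0 4" --pt "0 0 0 0 0 0 4" --pt "0 0 0 0 0 0 2" --pt "0 0 0 0 0 0 0.8" --pt "0 0 0 0 0 0 0.8" --pt "0 0 0 0 0 0 0.8" --pt "0 0 0 0 0 0 0.8" --squeeze 8

```text
clock: 5.88
eef_pos: [522.1, 259.8, 73.3]
eef_rot: [-3.142, -0.0, 1.778]
wrist_force: [-1.6, -0.4, 3.3]
finger_gap: 11.9
```

```bash
python3 - <<'E'
from h import *
st()
p=camera('wrist');save(p,'d_wrist')
b=camera('side');cv2.imwrite('pics/d_side.png',cv2.resize(b['image'][230:330,250:410,::-1],None,fx=5,fy=5,interpolation=cv2.INTER_CUBIC))
E
```

```text
t 5.88 pos [522.1 259.8  73.3] rpy [-3.142 -0.     1.778] F [-1.6 -0.4  3.3] M [-0.16  0.57  0.05] gap 11.9
```

View pics/d_wrist.png

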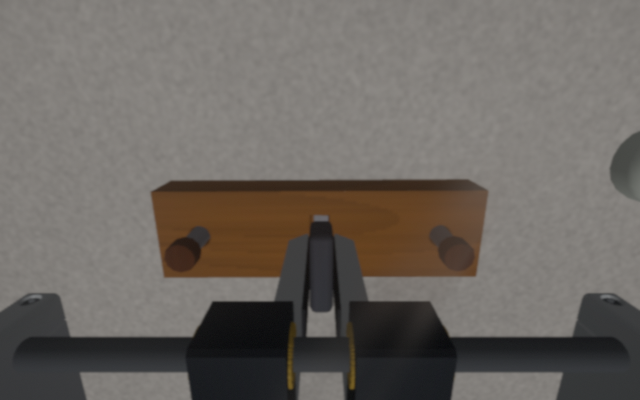

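View pics/d_side.png

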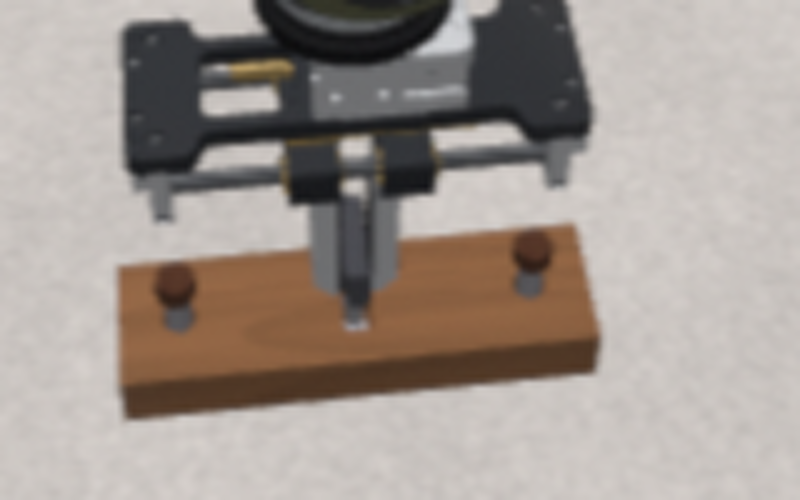

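Emit:
jog_arm --pt "0 0 0 0 0 0 0.8" --pt "0 0 0 0 0 0 0.8" --pt "0 0 -0.5 0 0 0 0.8" --pt "0 0 -0.8 0 0 0 0.8" --pt "0 0 -1.5 0 0 0 0.8" --pt "0 0 -2.5 0 0 0 0.8" --pt "0 0 -3 0 0 0 0.8" --pt "0 0 -3 0 0 0 0.8" --pt "0 0 -1 0 0 0 0.8" --pt "0 0 0 0 0 0 0.8" --squeeze 40

```text
clock: 7.22
eef_pos: [522.2, 259.8, 196.3]
eef_rot: [3.141, -0.0, 1.778]
wrist_force: [-0.8, -0.4, -1.2]
finger_gap: 12.2
```

```bash
python3 - <<'E'
from h import *
p=camera('wrist');save(p,'e_wrist')
# predicted bar outline in grasp
s=st();R=Ro.from_euler('xyz',s['eef_rot']).as_matrix();
q=[(R@np.array([dx,dy,3-12])+s['eef_pos']) for dx in(-22,22) for dy in(-6,6)];print(w2px(p,q))
plan([529.6,-177.3,200],1.384)
E
```

```text
t 7.28 pos [521.9 259.7 195.4] rpy [-3.141  0.     1.778] F [-0.3  0.  -1.7] M [-0.08  0.06  0.01] gap 11.7
[[307.14304529 312.71377232]
 [330.36334134 312.69207393]
 [305.99642996 233.77680478]
 [331.05342503 233.75560532]]
t 7.28 pos [521.9 259.7 195.4] rpy [-3.141  0.     1.778] F [-0.3  0.  -1.7] M [-0.08  0.06  0.01] gap 11.7
turn first about tool z (deg) 22.56
then shift tool cm [-42.79   8.87  -0.46]
```

View pics/e_wrist.png

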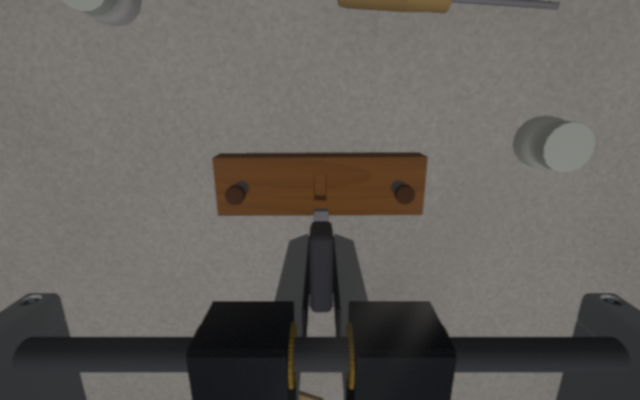

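Emit:
jog_arm --pt "0 0 0 0 0 7.52 0.8" --pt "0 0 0 0 0 7.52 0.8" --pt "0 0 0 0 0 7.52 0.8" --pt "-2 0.42 -0.04 0 0 0 0.8" --pt "-3.4 0.7 -0.04 0 0 0 0.8" --pt "-3.57 0.74 -0.04 0 0 0 0.8" --pt "-3.57 0.74 -0.04 0 0 0 0.8" --pt "-3.57 0.74 -0.04 0 0 0 0.8" --pt "-3.57 0.74 -0.04 0 0 0 0.8" --pt "-3.57 0.74 -0.04 0 0 0 0.8" --pt "-3.57 0.74 -0.04 0 0 0 0.8" --pt "-3.57 0.74 -0.04 0 0 0 0.8" --pt "-3.57 0.74 -0.04 0 0 0 0.8" --pt "-3.57 0.74 -0.04 0 0 0 0.8" --pt "-3.2 0.66 -0.02 0 0 0 0.8" --pt "-2.06 0.43 0 0 0 0 0.8" --pt "0 0 0 0 0 0 0.8" --pt "0 0 0 0 0 0 0.8"

```text
clock: 9.52
eef_pos: [529.7, -176.5, 200.4]
eef_rot: [-3.141, -0.0, 1.385]
wrist_force: [-0.5, -0.3, -1.0]
finger_gap: 11.6
```

```bash
python3 - <<'E'
from h import *
p=camera('wrist');save(p,'f_wrist');st()
cv2.imwrite('pics/f_wrist2.png',cv2.resize(p['image'][20:340,160:480,::-1],None,fx=1.8,fy=1.8,interpolation=cv2.INTER_CUBIC))
np.savez('f.npz',**{k:np.array(p[k]) for k in('image','K','rvec','tvec')})
E
```

```text
t 9.57 pos [ 529.8 -176.3  200.6] rpy [-3.141 -0.     1.385] F [ 0.2  0.4 -0.6] M [-0.05  0.1   0.04] gap 11.7
```

View pics/f_wrist2.png

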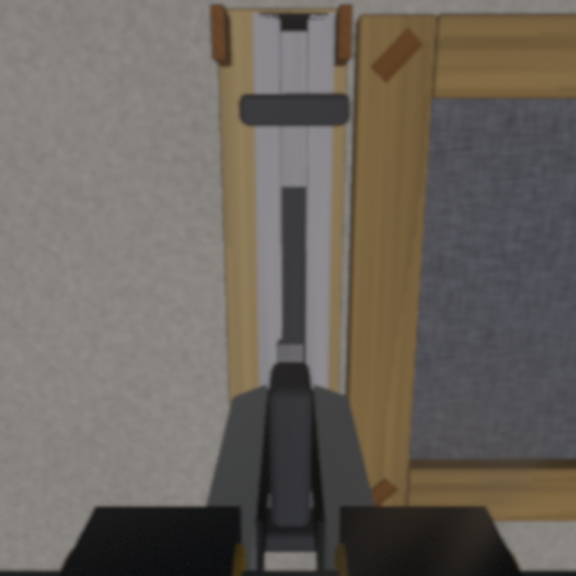

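```bash
python3 - <<'E'
from h import *
p=dict(np.load('f.npz'));g=cv2.cvtColor(p['image'],cv2.COLOR_RGB2GRAY)
for v in (90,100,110,130,140,160,180,195,200,203,208,211,214): print(v,g[v,296:352])
s=read_state();R=Ro.from_euler('xyz',[np.pi,0,s['eef_rot'][2]]).as_matrix()
T=lambda a:w2px(p,[R@np.array(x,float)+s['eef_pos'] for x in a])
print('bar top',T([(22,-6,-9),(22,6,-9),(-22,-6,-9),(-22,6,-9)]))
print('head top',T([(13,-5,55),(13,5,55),(0,-5,55),(0,5,55)]),'bot',T([(13,-5,61),(13,5,61)]))
E
```

```text
90 [114 109 105 101 102 104 107 111 111 111 111 111 111 111 111 111 111 110
 108 103 103 106 108 108 109 110 108 109 109 109 108 108 108 108 104 106
 110 112 111 111 111 110 111 111 111 112 110 108 105 101  98  99 103 105
 107 112]
100 [123 122 122 122 124 128 133 136 137 137 137 137 138 138 138 138 138 138
 135 130 128 131 132 133 134 133 134 134 134 134 133 134 134 132 129 132
 137 139 138 137 137 137 138 138 138 137 137 134 129 123 121 119 119 118
 115 116]
110 [123 123 122 123 124 127 132 136 138 138 138 137 137 138 138 138 138 138
 134 128 127 130 132 133 133 133 133 134 134 134 134 134 133 133 130 133
 137 138 139 138 137 138 138 138 138 138 137 134 129 123 120 118 119 117
 115 115]
130 [124 122 121 122 123 125 131 135 137 138 138 138 138 139 139 139 139 138
 133 118  93  70  61  59  60  60  60  59  60  58  59  59  61  77 104 126
 136 138 139 138 139 139 139 139 139 139 136 132 125 121 119 119 117 117
 117 123]
140 [123 123 121 122 123 125 129 134 137 138 139 138 138 139 139 139 139 138
 133 120  94  71  62  60  59  59  60  61  59  59  60  59  62  79 107 127
 136 138 138 138 13
[... 1541 characters left out ...]
94  83  81  82  82  82  83  83  84  84  83  84  84  82  77  90 116 131
 134 135 136 138 139 140 140 139 138 135 129 121 118 116 116 116 117 124
 129 124]
214 [124 124 122 121 120 120 122 126 130 133 133 134 135 137 138 138 134 122
 107 101 101 102 101 101 102 103 104 104 104 104 104  99  88  92 116 131
 134 135 136 138 139 139 140 139 138 135 128 122 118 116 116 116 117 122
 126 120]
bar top [[306.51380869 234.75311316]
 [331.72353131 234.74293423]
 [307.66704729 314.03611297]
 [331.01601709 314.03667243]]
head top [[312.28213881 209.57931057]
 [327.2834033  209.5712164 ]
 [312.44511672 227.75706445]
 [327.19833116 227.7505509 ]] bot [[312.51103669 206.76678722]
 [327.13621971 206.75867407]]
```

```bash
python3 - <<'E'
from h import *
p=dict(np.load('f.npz'));g=cv2.cvtColor(p['image'],cv2.COLOR_RGB2GRAY).astype(float)
def cross(row,a,b,l):
    x=np.arange(a,b);y=row[a:b]-l
    i=np.nonzero(y[:-1]*y[1:]<=0)[0][0];return a+i+y[i]/(y[i]-y[i+1])
C=[]
for v in range(127,202,4):
    l=cross(g[v],313,320,99);r=cross(g[v],326,334,99);C.append([(l+r)/2,v])
C=np.array(C)
s=read_state();R=Ro.from_euler('xyz',[np.pi,0,s['eef_rot'][2]]).as_matrix()
for z in(44,47,50):
    W=px2w(p,C,z);f=np.polyfit(W[:,1],W[:,0],1);L=(R.T@(W-s['eef_pos']).T).T
    print(z,'dir from y deg',np.degrees(np.arctan(f[0])),'x at y=-176:',np.polyval(f,-176.3),'tool y:',np.polyfit(L[:,0],L[:,1],1))
# fitted near peg bar & strip end
print(px2w(p,[(160+240/1.8,20+94/1.8),(160+350/1.8,20+94/1.8),(160+350/1.8,20+125/1.8)],108))
print('strip end',px2w(p,[(322.8,20+187/1.8)],39), 'rail end', px2w(p,[(322.8,20+12/1.8)],47))
E
```

```text
44 dir from y deg 10.394515700979747 x at y=-176: 532.419857459087 tool y: [-0.0039204   2.55301437]
47 dir from y deg 10.394515700979783 x at y=-176: 532.4092482632576 tool y: [-0.0039204   2.54257846]
50 dir from y deg 10.394515700979838 x at y=-176: 532.398639067428 tool y: [-0.0039204   2.53214255]
[[530.37232118 -73.2536748  108.        ]
 [572.26818047 -81.16090861 108.        ]
 [570.47514361 -92.45097814 108.        ]]
strip end [[ 543.4239391  -116.82459435   39.        ]] rail end [[558.1442684  -37.89238112  47.        ]]
```

Emit:
jog_arm --pt "-0.2 0.1 1 0 0 0 0.8" --pt "-0.2 0.1 2 0 0 0 0.8" --pt "0 0 2 0 0 0 0.8" --pt "0 0 1.6 0 0 0 0.8" --pt "0 0 0.9 0 0 0 0.8" --pt "0 0 0 0 0 0 0.8"

```text
clock: 10.32
eef_pos: [531.0, -181.3, 125.2]
eef_rot: [-3.141, -0.0, 1.384]
wrist_force: [0.8, -0.9, -1.1]
finger_gap: 11.3
```

```bash
python3 - <<'E'
from h import *
p=camera('wrist');st()
cv2.imwrite('pics/g_wrist.png',cv2.resize(p['image'][120:320,260:390,::-1],None,fx=3,fy=3,interpolation=cv2.INTER_CUBIC))
g=cv2.cvtColor(p['image'],cv2.COLOR_RGB2GRAY)
for v in (150,180,195,200,205,208,211,214,217,220): print(v,g[v,300:350])
q=camera('side');cv2.imwrite('pics/g_side.png',cv2.resize(q['image'][90:220,250:400,::-1],None,fx=4.5,fy=4.5,interpolation=cv2.INTER_CUBIC))
q=camera('scene');cv2.imwrite('pics/g_scene.png',cv2.resize(q['image'][140:250,220:340,::-1],None,fx=5,fy=5,interpolation=cv2.INTER_CUBIC))
E
```

```text
t 10.38 pos [ 531.2 -181.4  125.9] rpy [3.141 0.    1.384] F [ 0.1  0.3 -0.8] M [-0.05  0.11 -0.  ] gap 11.8
150 [138 139 139 140 140 140 140 139 139 137 128 105  77  63  60  59  59  60
  60  60  60  60  59  60  59  59  59  60  63  81 109 130 138 139 138 139
 140 140 140 140 141 140 139 139 138 136 134 131 125 121]
180 [138 139 139 140 139 140 139 139 139 137 128 106  78  63  60  59  58  59
  59  59  59  60  60  59  59  59  58  58  64  85 114 131 137 138 137 138
 139 140 140 140 140 140 138 138 136 135 133 126 122 119]
195 [138 139 140 140 140 140 139 139 139 137 130 110  84  66  61  58  57  59
  58  59  59  60  59  60  59  59  58  59  65  88 117 133 137 137 136 138
 139 140 140 140 140 140 138 137 136 134 130 124 120 118]
200 [138 138 139 140 140 139 139 138 138 137 131 113  87  67  60  58  59  58
  59  58  60  60  60  60  59  58  58  59  65  89 117 133 137 136 136 137
 139 139 140 140 140 139 138 137 135 134 130 124 120 118]
205 [137 138 139 139 140 139 139 139 139 137 132 114  89  68  60  59  59  57
  58  59  59  60  59  59  59  58  58  58  67  89 117 132 136 136 137 138
 139 140 
[... 388 characters left out ...]
33 136 136 136 137
 139 140 139 140 140 140 138 136 135 134 128 122 119 118]
214 [136 137 138 139 139 140 140 139 138 138 133 119  94  80  87  97 101 102
 102 102 103 104 104 105 105 105 105 100  91  97 120 133 136 136 136 137
 139 139 140 140 140 139 137 136 136 133 129 122 119 118]
217 [136 137 138 138 139 139 139 139 138 137 133 118  94  80  87  97 102 102
 103 102 103 104 106 104 105 105 105 101  91  97 120 133 136 135 136 136
 138 140 140 140 140 139 138 136 135 133 127 121 117 117]
220 [135 137 138 139 139 139 139 139 138 137 133 119  94  76  79  87  90  91
  91  90  91  92  93  93  94  93  94  90  84  95 119 133 136 136 136 137
 138 139 140 139 139 139 138 137 136 133 127 120 118 117]
```

View pics/g_wrist.png

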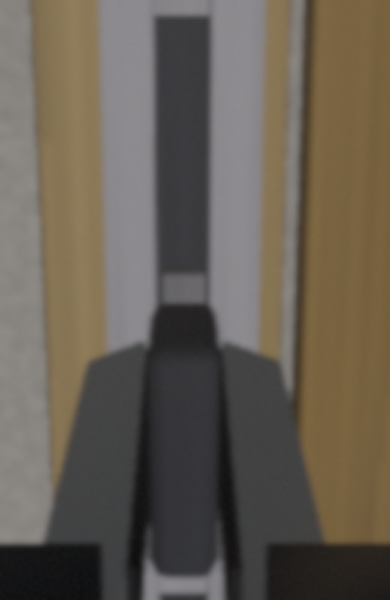

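View pics/g_side.png

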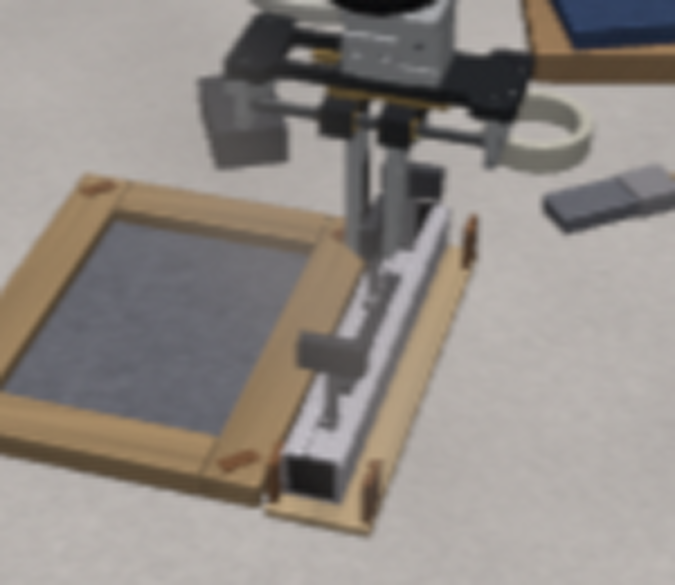

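View pics/g_scene.png

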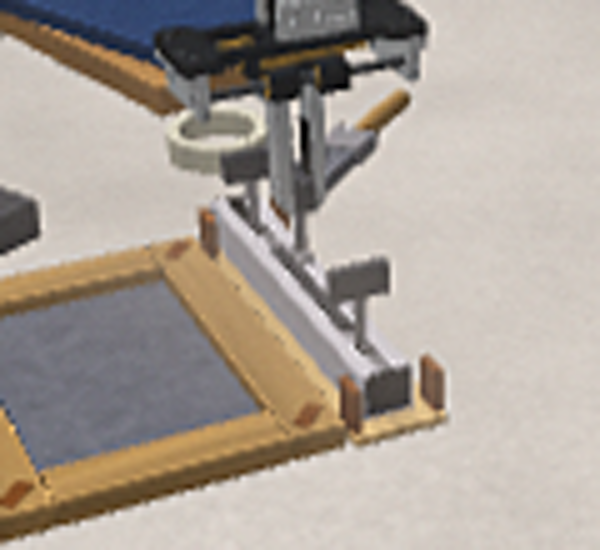

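Emit:
jog_arm --pt "0 -0.02 0.6 0 0 0 0.8" --pt "0 0 0.5 0 0 0 0.8" --pt "0 0 0.2 0 0 0 0.8" --pt "0 0 0.1 0 0 0 0.8" --pt "0 0 0 0 0 0 0.8"

```text
clock: 11.1
eef_pos: [530.9, -181.4, 111.7]
eef_rot: [3.142, 0.0, 1.384]
wrist_force: [0.3, 0.1, -1.4]
finger_gap: 12.2
```

Emit:
jog_arm --pt "0 0 0.1 0 0 0 0.8" --pt "0 0 0.1 0 0 0 0.8" --pt "0 0 0.1 0 0 0 0.8"

```text
clock: 11.48
eef_pos: [530.9, -181.4, 108.6]
eef_rot: [3.142, 0.0, 1.384]
wrist_force: [-0.2, 0.3, -0.8]
finger_gap: 12.0
```

Emit:
jog_arm --pt "0 0 0.1 0 0 0 0.8" --pt "0 0 0.1 0 0 0 0.8"

```text
clock: 11.72
eef_pos: [530.9, -181.4, 106.6]
eef_rot: [-3.142, 0.0, 1.384]
wrist_force: [-0.2, -0.3, -0.3]
finger_gap: 11.5
```

Emit:
jog_arm --pt "0 0 0.1 0 0 0 0.8" --pt "0 0 0.1 0 0 0 0.8"

```text
clock: 11.98
eef_pos: [530.9, -181.4, 104.6]
eef_rot: [-3.142, 0.0, 1.384]
wrist_force: [0.9, -0.2, -1.4]
finger_gap: 11.8
```

Emit:
jog_arm --pt "0 0 0.1 0 0 0 0.8" --pt "0 0 0.05 0 0 0 0.8"

```text
clock: 12.22
eef_pos: [530.9, -181.4, 103.1]
eef_rot: [-3.141, -0.0, 1.384]
wrist_force: [0.6, -0.5, -0.6]
finger_gap: 11.9
```

Emit:
jog_arm --pt "0 0 0.1 0 0 0 0.8" --pt "0 0 0.0 0 0 0 0.8"

```text
clock: 12.48
eef_pos: [530.9, -181.4, 102.1]
eef_rot: [-3.141, -0.0, 1.384]
wrist_force: [0.6, -0.6, -0.4]
finger_gap: 11.7
```

Emit:
jog_arm --pt "0 0 0.1 0 0 0 0.8" --pt "0 0 0.0 0 0 0 0.8"

```text
clock: 12.72
eef_pos: [531.0, -181.4, 101.5]
eef_rot: [3.141, 0.0, 1.384]
wrist_force: [-1.5, 0.1, 3.6]
finger_gap: 11.6
```

Emit:
jog_arm --pt "0 0 0.1 0 0 0 0.8" --pt "0 0 0.0 0 0 0 0.8"

```text
clock: 12.98
eef_pos: [531.0, -181.4, 100.4]
eef_rot: [3.141, 0.0, 1.384]
wrist_force: [-1.2, 1.2, 5.6]
finger_gap: 11.9
```

Emit:
jog_arm --pt "0 0 0.1 0 0 0 0.8" --pt "0 0 0.0 0 0 0 0.8"

```text
clock: 13.22
eef_pos: [531.0, -181.4, 99.5]
eef_rot: [3.141, 0.0, 1.384]
wrist_force: [-1.9, -0.3, 6.1]
finger_gap: 11.9
```

Emit:
jog_arm --pt "0 0 0.1 0 0 0 0.8" --pt "0 0 0.1 0 0 0 0.8" --pt "0 0 0 0 0 0 0.8"

```text
clock: 13.6
eef_pos: [531.1, -181.5, 97.7]
eef_rot: [3.141, 0.0, 1.384]
wrist_force: [-3.2, 1.3, 7.8]
finger_gap: 11.6
```

Emit:
jog_arm --pt "0 -0.05 0 0 0 0 0.8" --pt "0 0 0 0 0 0 0.8"

```text
clock: 13.85
eef_pos: [530.9, -181.4, 97.9]
eef_rot: [3.14, 0.0, 1.384]
wrist_force: [-1.4, 1.4, 8.2]
finger_gap: 11.6
```

Emit:
jog_arm --pt "0 0 0 0 0 3 0.8" --pt "0 0 0 0 0 5 0.8" --pt "0 0 0 0 0 6 0.8" --pt "0 0 0 0 0 6 0.8"

```text
clock: 14.35
eef_pos: [531.1, -181.6, 98.0]
eef_rot: [3.139, -0.0, 1.032]
wrist_force: [0.7, -0.0, 8.6]
finger_gap: 11.2
```

Emit:
jog_arm --pt "0 0 0 0 0 7 0.8" --pt "0 0 0 0 0 7 0.8" --pt "0 0 0 0 0 7 0.8"

```text
clock: 14.72
eef_pos: [531.0, -181.6, 98.0]
eef_rot: [3.14, -0.001, 0.665]
wrist_force: [0.2, 1.3, 7.6]
finger_gap: 11.9
```

```bash
python3 -c "
from h import *
st()"
```

```text
t 14.72 pos [ 531.  -181.6   98. ] rpy [ 3.14e+00 -1.00e-03  6.65e-01] F [0.2 1.3 7.6] M [-0.1   0.09  0.07] gap 11.9
```

Emit:
jog_arm --pt "0 0 0 0 0 7 0.8" --pt "0 0 0 0 0 7 0.8" --pt "0 0 0 0 0 7 0.8" --pt "0 0 0 0 0 7 0.8" --pt "0 0 0 0 0 7 0.8" --pt "0 0 0 0 0 7 0.8" --pt "0 0 0 0 0 5 0.8" --pt "0 0 0 0 0 2 0.8" --pt "0 0 0 0 0 0 0.8" --pt "0 0 0 0 0 0 0.8"

```text
clock: 15.98
eef_pos: [531.0, -181.6, 98.0]
eef_rot: [3.141, -0.002, -0.187]
wrist_force: [-0.1, -0.7, 8.4]
finger_gap: 11.4
```

```bash
python3 - <<'E'
from h import *
st();p=camera('wrist');save(p,'i_wrist')
E
```

```text
t 15.97 pos [ 531.  -181.6   98. ] rpy [ 3.141e+00 -2.000e-03 -1.870e-01] F [-0.1 -0.7  8.4] M [-0.02  0.2  -0.  ] gap 11.4
```

View pics/i_wrist.png

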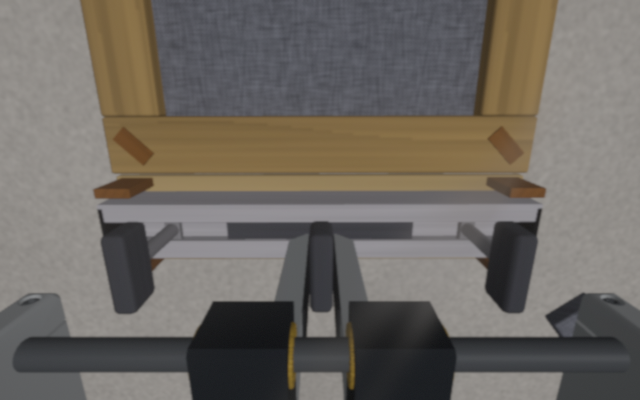

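Emit:
jog_arm --pt "0 0 -0.05 0 0 0 0.8" --pt "0 0 -0.05 0 0 0 0.8" --pt "0 0 0 0 0 0 0.8" --squeeze 15

```text
clock: 16.4
eef_pos: [531.1, -181.5, 99.0]
eef_rot: [3.141, -0.002, -0.187]
wrist_force: [0.5, 0.2, 7.0]
finger_gap: 11.9
```

Emit:
jog_arm --pt "0 0 -0.03 0 0 0 0.8" --pt "0 0 0 0 0 0 0.8"

```text
clock: 16.65
eef_pos: [531.0, -181.5, 99.2]
eef_rot: [3.141, -0.002, -0.187]
wrist_force: [0.7, 0.7, 6.9]
finger_gap: 11.8
```

Emit:
jog_arm --pt "0 0 0 0 0 0 1.4" --pt "0 0 0 0 0 0 1.7" --pt "0 0 0 0 0 0 2.2" --pt "0 0 0 0 0 0 3.2" --pt "0 0 0 0 0 0 4" --pt "0 0 0 0 0 0 4"

```text
clock: 17.4
eef_pos: [530.4, -181.3, 98.4]
eef_rot: [-3.142, 0.0, -0.187]
wrist_force: [-0.3, -0.3, 0.7]
finger_gap: 39.8
```

```bash
python3 - <<'E'
from h import *
st();p=camera('wrist');save(p,'j_wrist')
E
```

```text
t 17.4 pos [ 530.4 -181.3   98.4] rpy [-3.142  0.    -0.187] F [-0.3 -0.3  0.7] M [0.08 0.16 0.01] gap 39.8
```

View pics/j_wrist.png

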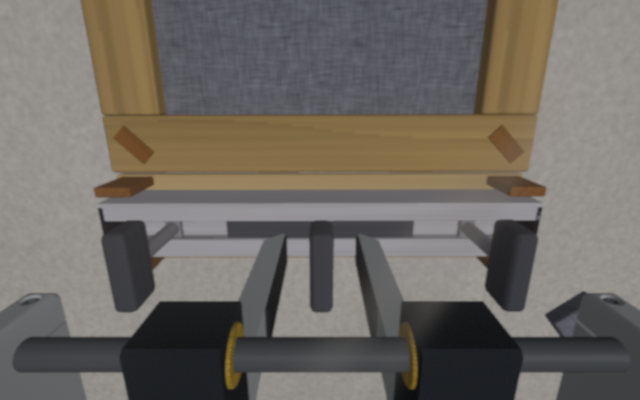

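The peg stands free between the opened fingers. I'm backing straight up.

Emit:
jog_arm --pt "0 0 -0.5 0 0 0 4" --pt "0 0 -1.5 0 0 0 4" --pt "0 0 -2.5 0 0 0 4" --pt "0 0 -3 0 0 0 4" --pt "0 0 -3 0 0 0 4" --pt "0 0 -2 0 0 0 4" --pt "-2.5 0 -1 0 0 0 4" --pt "-2.5 0 0 0 0 0 4" --pt "-2.5 0 0 0 0 0 4" --pt "0 0 0 0 0 0 4" --pt "0 0 0 0 0 0 4"

```text
clock: 18.82
eef_pos: [457.3, -167.5, 234.2]
eef_rot: [3.141, -0.001, -0.187]
wrist_force: [-0.4, 0.2, -0.5]
finger_gap: 40.1
```

```bash
python3 - <<'E'
from h import *
st();p=camera('wrist');save(p,'k_wrist')
q=camera('side');a=cv2.resize(q['image'][90:220,250:400,::-1],None,fx=4.5,fy=4.5,interpolation=cv2.INTER_CUBIC);cv2.imwrite('pics/k_side.png',a)
q=camera('scene');cv2.imwrite('pics/k_scene.png',cv2.resize(q['image'][140:250,220:340,::-1],None,fx=5,fy=5,interpolation=cv2.INTER_CUBIC))
E
```

```text
t 18.82 pos [ 457.3 -167.5  234.2] rpy [ 3.141e+00 -1.000e-03 -1.870e-01] F [-0.4  0.2 -0.5] M [-0.    0.1   0.04] gap 40.1
```

View pics/k_wrist.png

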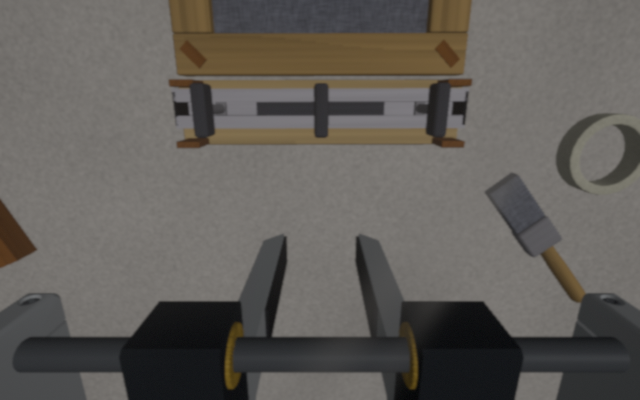

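View pics/k_side.png

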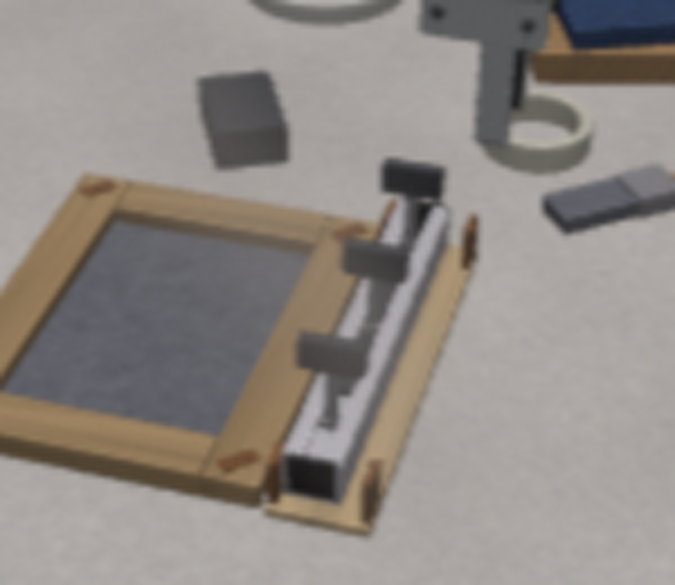

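View pics/k_scene.png

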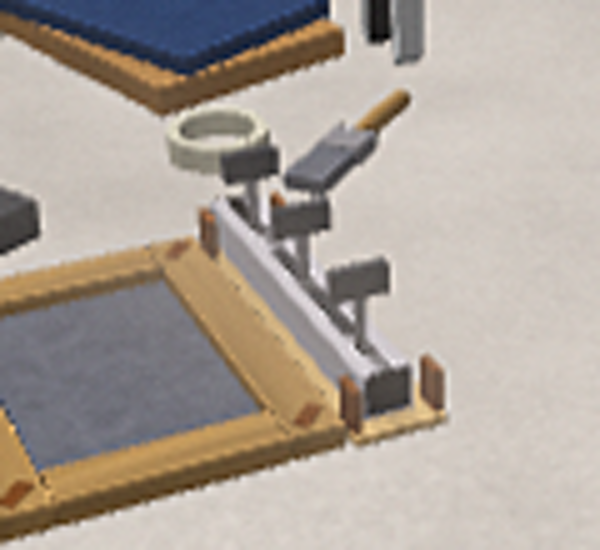

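```bash
python3 -c "
from h import *
a=camera('scene');b=camera('side')
print(tri([a,b],[(220+300/5,140+217/5),(250+375/4.5,90+262/4.5)]))
print(sign_off())"
```

```text
[ 529.65364957 -179.63966414   95.55187299]
the job is handed in; nothing more can be done
None
```

The loose peg is now in the rail, about half-way between the two fitted pegs, and I handed the job in at about 19 s of the 64 s allowed. `sign_off()` gives no verdict, so the points below are my own checks.

- **Insertion:** The head went through the slot with no contact I could measure. It met the strip at about 41 mm above the table.
- **Press and turn:** I pressed the strip down about 4 mm. The wrist read about 8 N, roughly 9 N of push with the peg's weight added. The highest sideways reading was about 3 N; I shifted the peg 0.5 mm to relieve it. The 90° turn met no noticeable resistance.
- **Release:** I eased the grip, opened the fingers and backed off. The wrist force returned to about zero.
- **Final pictures:** All three cameras show the peg upright, its bar parallel to its neighbours' and in line with them. Triangulation puts the grip centre near (530, -180, 96) mm, within the 85–100 mm window for height.
- **Nearby things:** The tape, brush and block look unmoved in the final pictures. I did not look at the pins, jars or screwdriver again at the end. The wrist picture taken just after the lift showed both pins, one jar and the screwdriver in place.

The checks disagreed slightly: triangulation puts the grip centre about 1 to 4 mm from where the gripper released it, which fits camera error. The spring's hold could not be measured directly; I infer it from the peg standing upright.

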